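# Pack levelling feet in the kitting tray

## Task

Two hexagonal levelling feet stand on the bench beside the kitting tray. Pack both, standing flat, into the two gaps in front of the row of three already in the tray, honeycomb fashion, so that each sits with its flat faces against the two row feet behind it and against the other new foot. Set them down rather than dropping them, keep the row packed where it is, and leave the round-based foot, the spanner and the parts bin alone.

Things in the scene. Friction and masses are not known exactly. Their poses are not given: they have to be found in the camera images.
- foot_1_mid (a point): To be packed: hexagonal levelling foot, 0.3 to 0.6 kg, standing: black plastic hex base 80 mm across flats (92 corners), 22 thick; steel hex collar 36 across flats from 22 to 64 high; stud 22 dia up to 78. Point: on the axis, 43 above the underside. z up; base flats face +-y and every 60 deg on; collar flats face +-x (over base corners) and every 60 deg on.
- foot_2_mid (a point): Loose on the bench, to be packed: identical to foot_1, same axes and point.
- row_a_mid (a point): Row foot, loose, already in the tray, at the tray's -y end: same kind, point and axes as foot_1; its axes are parallel to the tray's. The row stands along the tray's +x wall, corners to that wall, flats to each other, about 80.5 mm between centres.
- row_b_mid (a point): Row foot in the middle of the row, same kind, loose.
- row_c_mid (a point): Row foot at the tray's +y end, same kind, loose.
- tray_floor (a point): Shallow aluminium tray fixed to the bench, 190 x 243 mm inside (x, y), walls 3 thick, rim 18 above the bench. Point: centre of its inner floor, 3 above the bench. z up, y along the row of three, +x to the wall where the row stands (row centres at x = +48); the free space is on the -x side, nearer the robot.
- round_foot_mid (a point): Levelling foot with a ROUND base 86 mm in diameter, otherwise the same collar and stud; this point is 43 mm above its underside. Not wanted: leave it.
- wrench_grip (a point): Spanner lying on the bench, 200 mm long; this point is in its handle. Leave it.
- bin_mid (a point): Open grey plastic parts bin, 120 x 90 mm, 60 mm high, empty; this point is its centre. Leave it.
Mind the look-alikes: they are no part of the job. Leave any purple look-alike of the part that bears foot_1_mid alone.

How it is judged (in metres and radians):
At the end, for the whole second after the job is handed in: A new foot in each gap, centre within 84 mm of both row feet behind it and of the other new foot; row feet within 84 mm of each other and 15 mm of their start; all five flat on the tray floor (0.06 rad, 4 mm), flats parallel to the pattern within 0.12 rad; new feet at rest (((horizontal distance between foot_1_mid and row_a_mid below 0.084 m and horizontal distance between each of foot_1_mid, foot_2_mid and row_b_mid below 0.084 m and horizontal distance between foot_2_mid and row_c_mid below 0.084 m) or (horizontal distance between foot_2_mid and row_a_mid below 0.084 m and horizontal distance between each of foot_2_mid, foot_1_mid and row_b_mid below 0.084 m and horizontal distance between foot_1_mid and row_c_mid below 0.084 m)) and horizontal distance between foot_1_mid and foot_2_mid below 0.084 m and horizontal distance between row_a_mid and row_b_mid below 0.084 m and horizontal distance between row_b_mid and row_c_mid below 0.084 m and (angle between the x axis of foot_1_mid and the x axis of tray_floor, either way round below 0.12 rad or angle between the x axis of foot_1_mid and the x axis of tray_floor, either way round between 0.927 and 1.167 rad) and (angle between the x axis of foot_2_mid and the x axis of tray_floor, either way round below 0.12 rad or angle between the x axis of foot_2_mid and the x axis of tray_floor, either way round between 0.927 and 1.167 rad) and (angle between the x axis of row_a_mid and the x axis of tray_floor, either way round below 0.12 rad or angle between the x axis of row_a_mid and the x axis of tray_floor, either way round between 0.927 and 1.167 rad) and (angle between the x axis of row_b_mid and the x axis of tray_floor, either way round below 0.12 rad or angle between the x axis of row_b_mid and the x axis of tray_floor, either way round between 0.927 and 1.167 rad) and (angle between the x axis of row_c_mid and the x axis of tray_floor, either way round below 0.12 rad or angle between the x axis of row_c_mid and the x axis of tray_floor, either way round between 0.927 and 1.167 rad) and angle between each of foot_1_mid, foot_2_mid, row_a_mid, row_b_mid, row_c_mid's own z axis and vertical below 0.06 rad and z of foot_1_mid in the frame of tray_floor between 0.039 and 0.047 m and z of foot_2_mid in the frame of tray_floor between 0.039 and 0.047 m and z of row_a_mid in the frame of tray_floor between 0.039 and 0.047 m and z of row_b_mid in the frame of tray_floor between 0.039 and 0.047 m and z of row_c_mid in the frame of tray_floor between 0.039 and 0.047 m and distance of each of row_a_mid, row_b_mid, row_c_mid from where it was at the start of the episode below 0.015 m and linear speed of each of foot_1, foot_2 below 0.01 m/s); the robot touches nothing.
It fails at once if a foot is dropped: it is in the air, more than 25 mm above where it would stand, touching nothing ((height (world z) of foot_1_mid above 0.071 m and contact force between foot_1 and anything else below 0.01 N) or (height (world z) of foot_2_mid above 0.071 m and contact force between foot_2 and anything else below 0.01 N)).
It fails at once if the round-based foot is moved more than 30 mm (distance of round_foot_mid from where it was at the start of the episode above 0.03 m).
It fails at once if the spanner or the parts bin is moved more than 30 mm (distance of any of wrench_grip, bin_mid from where it was at the start of the episode above 0.03 m).
It also fails if it takes over 72 s, if anything falls off the work surface, if the arm or the gripper's body presses on something with over 40 N, if the wrist force passes 120 N, or if a joint passes its speed limit or range.

## Robot

A 6-joint arm with a two-finger parallel gripper is mounted at the origin on the work surface. World frame = base frame: x ahead of the robot, y to its left, z up, the work surface at z = 0. Lengths are in mm, angles in rad, forces in N, time in s.
With the tool pointing down it reaches from about 325 to 900 mm from the base axis. Payload 3.5 kg.
Tool frame: the origin (TCP) lies between the finger pads; the fingertips stand 17 mm ahead of it and the grasp point (between the pads) lies 2 mm behind it; z points along the fingers, y is the direction in which the jaws open and shut (so a half turn about z gives the same grasp; the last joint's range is limited). The gripper opens to 85 mm and grips with 20 to 120 N. Pads are 22 mm wide; open, the fingers measure 114 mm over their backs; the gripper's body (76 mm by 85 mm) begins 54 mm behind the grasp point. The pads swing forward as they close: fully open they stand 13 mm farther back than shut.
Start: joints at [1.179, 0.276, -0.026, 1.268, 0, 1.467], TCP at [178.008, 599.112, 248.313] pointing down, gripper open.
Joint ranges: [-3.12, 3.12], [-0.85, 1.88], [-1.08, 1.24], [-1.95, 2.15], [-1.57, 1.53], [-3.14, 3.14]. Speed limits (rad/s): [2.57, 2.57, 3.14, 3.14, 3.14, 3.14].

## Interface

Orientations are given as a unit quaternion [w, x, y, z].
In Python, from workcell import manip gives the robot as it stands.
- The arm moves only by the shell command python3 -m jog 'ROWS' [OPENING] [FORCE]. ROWS is JSON, one flat list of numbers, 6 for each row, row after row: the shift along the tool's x, y, z each as a share of 200 mm, from -1 to 1, then the turn, a rotation vector about the tool's x, y, z each as a share of 5 degrees, from -1 to 1. A call has 1 to 10 rows; each row shifts and turns the pose as measured when the row begins, along the tool's axes as they then stand; what a row does not reach is not made up. A row lasts 1/10 s, in which the tool goes at most 50 mm and 8.59 degrees, less where a joint would pass 70% of its speed; a pose out of reach is approached as far as the arm can. A call with a number of a shift or a turn outside -1 to 1 is refused whole. A call with a gripper value outside its range is refused whole. OPENING is the finger opening in mm, from 0 to 85.4, set as the call begins (- or left out, the last holds). The fingers move at their own pace and stop on an object; FORCE is the grip in N (left out, the last holds). Time passes only in rows, so rows that do not move let the fingers close. It gives the time, the measured TCP pose, the force and the opening at its end, in the units of the state.
- manip.sense(): the state, without advancing time (a new reading comes with each control period).
- manip.read_camera(name): name is "scene" or "top" or "wrist"; returns a dict with "image" (384x512x3 uint8, red, green, blue), "intrinsics" (3x3 intrinsics, pixels), "R" (3x3) and "t" (3): a world point X has camera coordinates R X + t. Camera axes: x right, y down, z forward; pixel columns grow to the right and rows downward; lengths in mm; the calibration is good to about 2 mm. A picture is of the moment at which its call begins. There is no depth.
- manip.job_done(): hands the job in, once; it reports no verdict.
The state is a dict: "clock": time; "q": joint angles; "dq": joint speeds; "tau": joint torques, N m; "eef_pos": TCP position; "tool_rot": TCP orientation; "ft_force": force on the tool from outside, world axes, zero at the start; "ft_torque": the same for the moment, N m; "gripper_width": finger opening in mm.
Only numpy, scipy, OpenCV 4.12 (cv2) and the standard library are available. Lean on these libraries where they do the work, as an engineer would, in place of code of your own. Each camera call takes 0.05 s, during which the arm holds its last target.

## Working session

There is one attempt and no reset: what is moved stays moved. The work goes in short steps, Python scripts to look and compute and a shell command to move; the robot and the scene stay as the last step left them, time stands still between calls to the robot, and variables do not carry over. Pictures are saved under pics/ and viewed, and the job is handed in when it is done.

```bash
mkdir -p pics; ls; python3 - <<'E'
from workcell import manip
import cv2,pickle
s=manip.sense();print(s)
d={}
for n in("scene","top","wrist"):
    c=manip.read_camera(n);d[n]=c
    cv2.imwrite(f"pics/{n}0.png",c["image"][:,:,::-1])
    print(n,c["intrinsics"],c["R"],c["t"])
pickle.dump(d,open("c0.pkl","wb"))
E
```

```text
pics
{'clock': 0.0, 'q': array([ 1.17858548e+00,  2.77148743e-01, -2.79060268e-02,  1.26800147e+00,
        1.83537524e-06,  1.46741989e+00]), 'dq': array([-0.00021491, -0.00099798,  0.00078237,  0.00093864, -0.00024318,
       -0.0004262 ]), 'tau': array([ 1.25655561e-04, -4.45511663e+01,  2.95200419e+01,  1.63386535e-02,
        3.45241608e-05,  7.90551038e-07]), 'eef_pos': array([177.72787537, 598.4131352 , 247.13804165]), 'tool_rot': array([-2.78028822e-04,  1.43915635e-01,  9.89589315e-01, -1.09521684e-03]), 'ft_force': array([ 0.35853558, -0.55077645,  0.12634516]), 'ft_torque': array([ 0.03728863, -0.04178031,  0.02258805]), 'gripper_width': 85.27145891334769}
scene [[487.38641361   0.         253.08419125]
 [  0.         487.38641361 195.61097552]
 [  0.           0.           1.        ]] [[ 0.81243783  0.58261271 -0.0225214 ]
 [ 0.37977017 -0.55809837 -0.73776746]
 [-0.44240185  0.59083724 -0.67467915]] [-369.01969991 -192.81176549 1892.32667199]
top [[373.40143749   0.         247.71295538]
 [  0.         373.40143749 188.01272925]
 [  0.           0.           1.        ]] [[ 0.00580014 -0.9999051   0.0124957 ]
 [-0.98286024 -0.00800293 -0.18417845]
 [ 0.18426097 -0.01121327 -0.98281339]] [-93.83318024 534.64072099 976.02904251]
wrist [[310.260368     0.         259.60551604]
 [  0.         310.260368   185.97274179]
 [  0.           0.           1.        ]] [[ 0.28530623  0.95843385 -0.00221812]
 [ 0.91599254 -0.27198977  0.29492241]
 [ 0.28206032 -0.08617498 -0.95551863]] [-623.31714471  -38.20651182  380.10807846]
```

View pics/scene0.png

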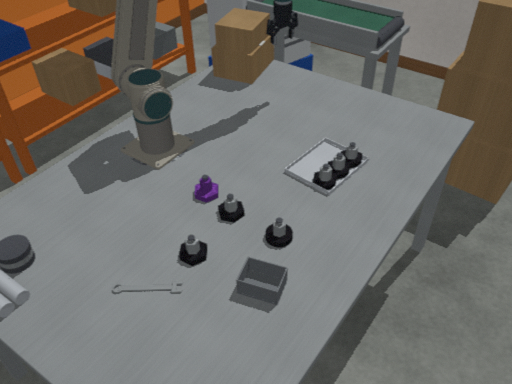

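View pics/top0.png

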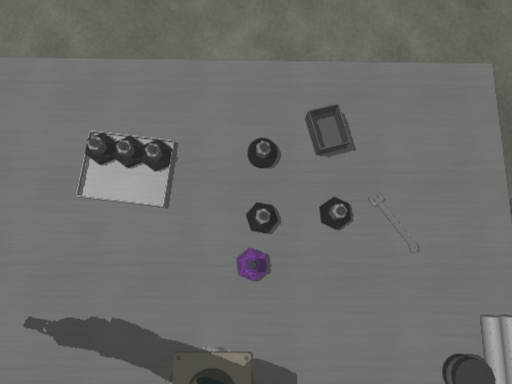

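View pics/wrist0.png

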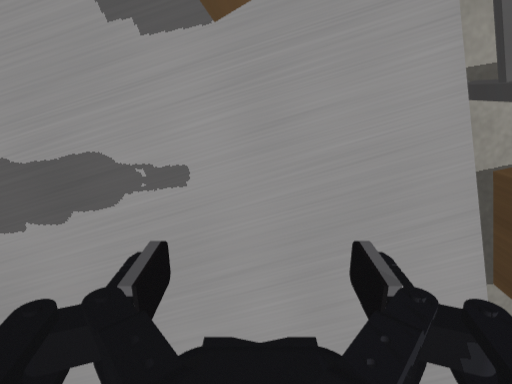

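The top view shows four candidates. Round-based (263,152), black hex (262,217), black hex (336,212) and purple (253,264). The two black hexes fit. I'll enlarge crops to confirm.

```bash
python3 - <<'E'
import pickle,cv2,numpy as np
d=pickle.load(open("c0.pkl","rb"));im=d["top"]["image"][:,:,::-1]
g=lambda a:np.clip((a/255.)**0.5*255,0,255).astype(np.uint8)
cv2.imwrite("pics/cropA.png",cv2.resize(g(im[180:250,230:370]),None,fx=5.6,fy=5.6,interpolation=cv2.INTER_CUBIC))
cv2.imwrite("pics/cropB.png",cv2.resize(g(im[120:220,65:190]),None,fx=6,fy=6,interpolation=cv2.INTER_CUBIC))
E
```

```text
(no output)
```

View pics/cropA.png

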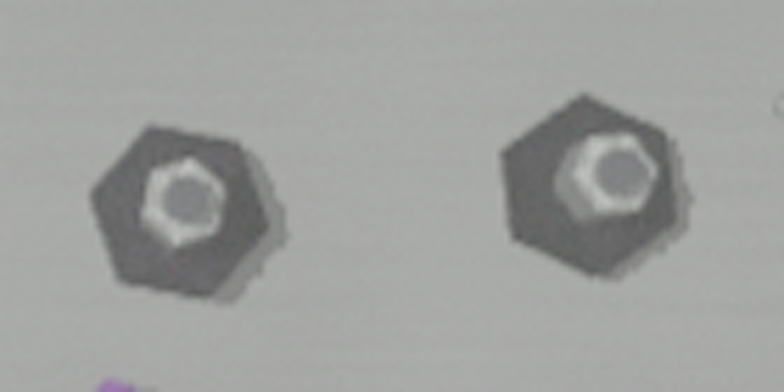

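View pics/cropB.png

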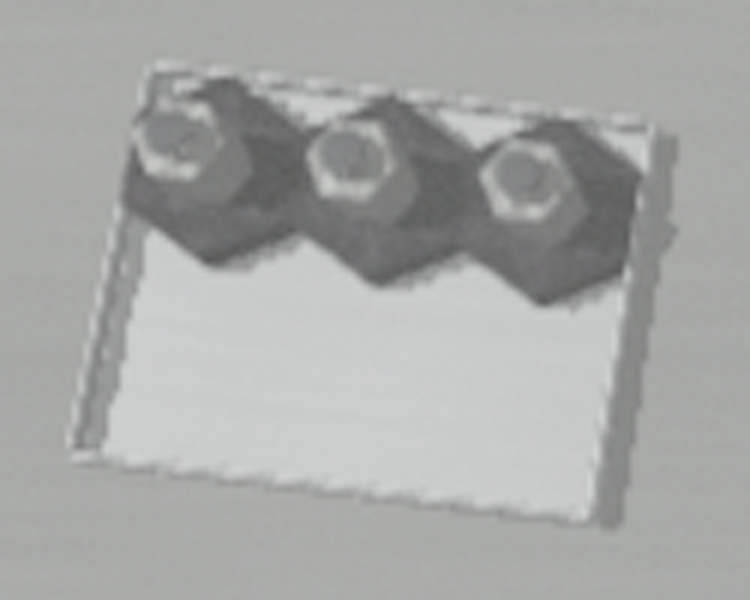

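```bash
cat > h.py <<'E'
import numpy as np,cv2,pickle
from scipy.optimize import least_squares
from scipy.spatial.transform import Rotation as Ro
from workcell import manip
def proj(c,X):
    p=(c["R"]@np.atleast_2d(X).T).T+c["t"]; p=p@c["intrinsics"].T; return p[:,:2]/p[:,2:]
def ray(c,uv,z):
    d=c["R"].T@np.linalg.solve(c["intrinsics"],[uv[0],uv[1],1.]); o=-c["R"].T@c["t"]
    return o+d*(z-o[2])/d[2]
def hexp(x,y,th,r,z): # corners, base: corner along x axis of foot
    a=th+np.arange(6)*np.pi/3
    return np.c_[x+r*np.cos(a),y+r*np.sin(a),np.full(6,z)]
def fitfoot(c,base,stud,z0=0,x0=None):
    """base: picked silhouette corners px; stud: px centre of stud top"""
    base=np.array(base,float)
    s=ray(c,stud,z0+78)
    def res(p):
        h=cv2.convexHull(np.r_[proj(c,hexp(*p,46.19,z0+22)),proj(c,hexp(*p,46.19,z0))].astype(np.float32))[:,0]
        e=np.concatenate([b-h[np.argmin(((h-b)**2).sum(1))] for b in base])
        return np.r_[e,proj(c,[[p[0],p[1],z0+78]])[0]-stud]
    best=min((least_squares(res,[s[0],s[1],t],diff_step=1e-4) for t in np.linspace(0,1.05,8)),key=lambda r:r.cost)
    return best.x,np.sqrt(2*best.cost/(len(base)+1))
def snap(n,f,crop=None,k=1,g=.6):
    c=manip.read_camera(n); im=c["image"][:,:,::-1]
    im=((im/255.)**g*255).astype(np.uint8)
    if crop: im=im[crop[1]:crop[3],crop[0]:crop[2]]
    if k!=1: im=cv2.resize(im,None,fx=k,fy=k,interpolation=cv2.INTER_CUBIC)
    cv2.imwrite("pics/"+f+".png",im); pickle.dump(c,open(f+".pkl","wb")); return c
def tool(s): return Ro.from_quat(np.r_[s["tool_rot"][1:],s["tool_rot"][0]]).as_matrix()
def go(p,jaw=None):
    """rows (200mm/5deg shares) in tool axes from present pose to p with tool down, jaw dir angle (mod pi)"""
    s=manip.sense();R=tool(s);d=np.array(p)-s["eef_pos"]
    z=[0,0,-1.]
    if jaw is None: y=R[:,1]*[1,1,0]
    else: y=np.array([np.cos(jaw),np.sin(jaw),0])
    y=y/np.linalg.norm(y); y=y if y@R[:,1]>0 else -y
    Rt=np.c_[np.cross(y,z),y,z]
    rv=Ro.from_matrix(R.T@Rt).as_rotvec()
    print("pos",s["eef_pos"].round(1),"jaw",round(np.arctan2(R[1,1],R[0,1]),3),"q6",s["q"][5].round(2),"clock",s["clock"])
    print("tool shift mm",(R.T@d).round(1),"share",(R.T@d/200).round(3),"rot deg",np.degrees(rv).round(2),"share",(np.degrees(rv)/5).round(2))
    print("F",s["ft_force"].round(1),"w",round(s["gripper_width"],1))
E
python3 - <<'E'
from h import *
d=pickle.load(open("c0.pkl","rb"));c=d["top"]
A=lambda l:[(230+u/5.6-.4,180+v/5.6-.4) for u,v in l]
B=lambda l:[(65+u/6-.4,120+v/6-.4) for u,v in l]
print(fitfoot(c,A([(152,125),(242,143),(268,215),(210,298),(120,280),(92,193)]),A([(190,201)])[0]))
print(fitfoot(c,A([(585,93),(668,132),(680,210),(605,278),(514,240),(500,153)]),A([(625,172)])[0]))
for u in [(180,137),(357,155),(530,175)]: print(ray(c,B([u])[0],81))
for u in [(150,65),(655,122),(592,522),(72,458)]: print(ray(c,B([u])[0],18))
go([500,330,330])
E
```

```text
(array([ 4.59197459e+02, -1.30865046e+02,  3.54391259e-01]), np.float64(0.9867450306555908))
(array([ 4.73777732e+02, -3.38474349e+02,  1.31382735e-01]), np.float64(0.8506680140409821))
[651.92284518 326.32423522  81.        ]
[644.23662669 246.07958719  81.        ]
[635.60405056 167.66830019  81.        ]
[707.74479494 369.79509374  18.        ]
[681.38864369 124.72649026  18.        ]
[486.41072974 145.85857381  18.        ]
[514.77966681 390.04056781  18.        ]
pos [177.8 598.6 247.4] jaw 1.282 q6 1.47 clock 0.15
tool shift mm [-385.3 -165.8  -82.4] share [-1.927 -0.829 -0.412] rot deg [-0.1  -0.01 -0.  ] share [-0.02 -0.   -0.  ]
F [0.1 0.  0.7] w 85.8
```

```bash
python3 - <<'E'
from h import *
d=pickle.load(open("c0.pkl","rb"));c=d["wrist"]
s=manip.sense();R=tool(s);o=-c["R"].T@c["t"]
print("cam in tool",R.T@(o-s["eef_pos"]),"\naxes in tool",(R.T@c["R"].T).round(3))
# rotate: view point on floor
print(R.T@(ray(c,(256,192),40)-s["eef_pos"]))
E
```

```text
cam in tool [  75.24308298   -0.43632794 -125.66299365] 
axes in tool [[-0.001 -0.955 -0.295]
 [ 1.    -0.    -0.001]
 [ 0.    -0.295  0.955]]
[-34.74706843  -4.71980758 207.41360188]
```

```bash
python3 - <<'E'
from h import *
go([665,235,300],1.467)
E
```

```text
pos [177.8 598.6 247.4] jaw 1.282 q6 1.47 clock 0.15
tool shift mm [-570.6 -209.8  -52.3] share [-2.853 -1.049 -0.262] rot deg [ -0.1   -0.02 -10.6 ] share [-0.02 -0.   -2.12]
F [0.1 0.  0.7] w 85.8
```

```bash
python3 -m jog '[-0.22,-0.08,-0.05,0,0,0,-0.22,-0.08,-0.05,0,0,0,-0.22,-0.08,-0.05,0,0,0,-0.22,-0.08,-0.05,0,0,0,-0.22,-0.08,-0.05,0,0,0,-0.22,-0.08,0,0,0,0,-0.22,-0.08,0,0,0,0,-0.22,-0.08,0,0,0,0,-0.22,-0.08,0,0,0,0,-0.22,-0.08,0,0,0,0]' 85 60
python3 - <<'E'
from h import *
go([665,235,300],1.467)
E
```

```text
clock: 1.15
eef_pos: [562.8, 314.2, 295.2]
tool_rot: [-0.002, 0.137, 0.991, -0.002]
ft_force: [0.6, 1.4, 0.4]
gripper_width: 84.9
pos [562.8 314.2 295.2] jaw 1.295 q6 0.69 clock 1.15
tool shift mm [-119.9  -48.4   -4.9] share [-0.6   -0.242 -0.024] rot deg [-0.29 -0.19 -9.86] share [-0.06 -0.04 -1.97]
F [0.6 1.4 0.4] w 84.9
```

```bash
python3 -m jog '[-0.2,-0.08,0,0,0,0,-0.2,-0.08,0,0,0,0,-0.2,-0.08,0,0,0,-1,0,0,0,0,0,-1,0,0,0,0,0,0,0,0,0,0,0,0]' 85 60
python3 - <<'E'
from h import *
c=snap("wrist","w1",k=1.5)
go([665,235,300],1.467)
E
```

```text
clock: 1.75
eef_pos: [673.4, 224.9, 290.2]
tool_rot: [-0.004, 0.053, 0.999, -0.003]
ft_force: [-0.3, -0.4, -0.4]
gripper_width: 84.9
pos [673.1 225.2 290.2] jaw 1.465 q6 0.34 clock 1.8
tool shift mm [ 9.2  8.8 -9.8] share [ 0.046  0.044 -0.049] rot deg [-0.42 -0.43 -0.1 ] share [-0.08 -0.09 -0.02]
F [-0.3  0.5 -0.6] w 85.3
```

View pics/w1.png

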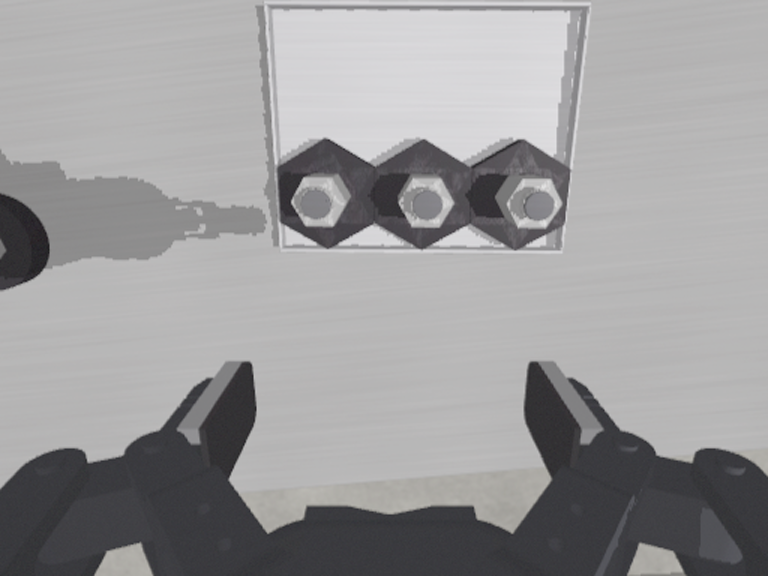

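The wrist view has the tray at the upper middle. Stud tops are at about (316,203), (427,205) and (539,205) in the 1.5x picture. I'll enlarge it for accurate corners.

```bash
python3 - <<'E'
from h import *
c=pickle.load(open("w1.pkl","rb"));im=c["image"][:,:,::-1]
cv2.imwrite("pics/w1c.png",cv2.resize(im[0:175,170:400],None,fx=3.4,fy=3.4,interpolation=cv2.INTER_CUBIC))
E
```

```text
(no output)
```

View pics/w1c.png

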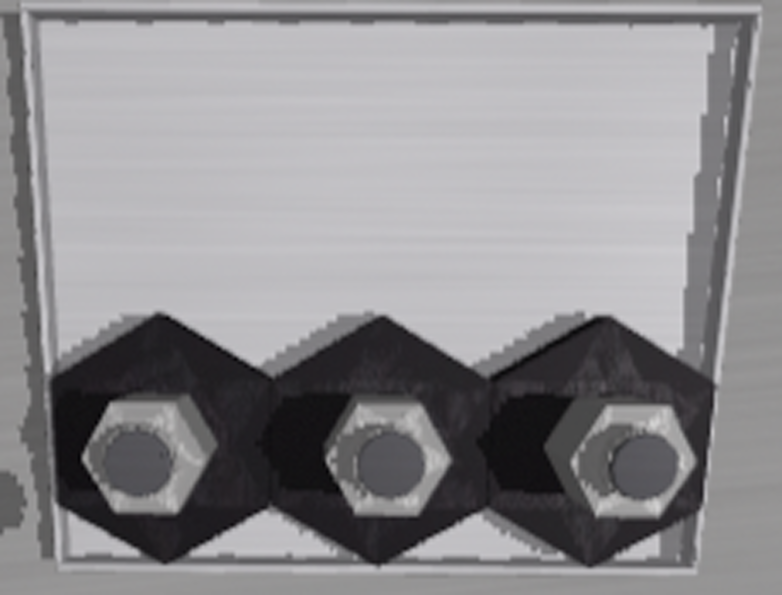

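```bash
cat > t.py <<'E'
from h import *
c=pickle.load(open("w1.pkl","rb"))
B=lambda l:np.array([(170+u/3.4-.35,v/3.4-.35) for u,v in l])
rim=B([(22,8),(760,10),(58,569),(697,572)])
near=B([(160,313),(381,316),(606,316)]);far=B([(165,562),(379,565),(588,566)]);st=B([(139,461),(391,463),(648,466)])
def res(p):
    t=p[2];ex=np.array([np.cos(t),np.sin(t)]);ey=np.array([-ex[1],ex[0]]);o=p[:2]
    r=[]
    for (a,b),q in zip([(-98,-124.5),(-98,124.5),(98,-124.5),(98,124.5)],rim): r.append(proj(c,[np.r_[o+a*ex+b*ey,18]])[0]-q)
    for i in range(3):
        f=p[3+2*i:5+2*i]
        r+=[proj(c,[np.r_[f,81]])[0]-st[i]]
        n=proj(c,[np.r_[f-46.19*ex,z] for z in(3,25)]);n=n[np.argmin(n[:,1])]
        g=proj(c,[np.r_[f+46.19*ex,z] for z in(3,25)]);g=g[np.argmax(g[:,1])]
        r+=[n-near[i],g-far[i]]
    return np.concatenate(r)
s=least_squares(res,[597,255,-.1,635,168,644,246,652,326])
if __name__=="__main__":
    print(s.x.round(3),"rms",np.sqrt((s.fun**2).mean()));print(s.fun.reshape(-1,2).round(1).tolist())
    t=s.x[2];ex=np.array([np.cos(t),np.sin(t)]);ey=np.array([-ex[1],ex[0]])
    for i in range(3): d=s.x[3+2*i:5+2*i]-s.x[:2];print(d@ex,d@ey)
E
python3 t.py
```

```text
[ 6.00705e+02  2.58248e+02 -1.10000e-01  6.37570e+02  1.73422e+02
  6.46917e+02  2.52727e+02  6.55876e+02  3.32457e+02] rms 0.8004284767946792
[[-1.0, -0.9], [1.0, -1.2], [-0.5, 1.6], [0.4, 1.6], [-0.1, 0.2], [-0.5, -0.8], [0.7, 0.7], [-0.1, 0.5], [0.6, -1.0], [-0.5, 0.5], [-1.1, 0.1], [1.0, -0.6], [0.2, 0.6]]
45.96382402001826 -80.26006326838971
46.53955384273605 -0.40864290684724747
46.681388743439804 79.8226098728433
```

```bash
python3 - <<'E'
from h import *
go([508,-140,250],1.401)
E
```

```text
pos [673.1 225.2 290.2] jaw 1.465 q6 0.34 clock 1.8
tool shift mm [ 125.4 -380.3   43.9] share [ 0.627 -1.901  0.219] rot deg [-0.43 -0.41  3.68] share [-0.09 -0.08  0.74]
F [-0.3  0.5 -0.6] w 85.3
```

```bash
python3 -m jog '[0.07,-0.23,0.02,0,0,0.1,0.07,-0.23,0.02,0,0,0.1,0.07,-0.23,0.02,0,0,0.1,0.07,-0.23,0.02,0,0,0.1,0.07,-0.23,0.02,0,0,0.1,0.07,-0.23,0.02,0,0,0.1,0.07,-0.23,0.02,0,0,0.1,0.07,-0.23,0.02,0,0,0,0.07,-0.2,0.02,-0.08,-0.08,0,0,0,0,0,0,0]'
python3 - <<'E'
from h import *
go([508,-140,250],1.401)
E
```

```text
clock: 2.8
eef_pos: [481.8, -161.9, 256.8]
tool_rot: [0.003, 0.08, 0.997, -0.0]
ft_force: [0.1, 0.7, 0.3]
gripper_width: 85.1
pos [ 481.8 -161.9  256.8] jaw 1.41 q6 -0.29 clock 2.8
tool shift mm [-22.3  25.8   6.9] share [-0.111  0.129  0.034] rot deg [-0.01  0.33  0.54] share [-0.    0.07  0.11]
F [0.1 0.7 0.3] w 85.1
```

```bash
python3 -m jog '[-0.11,0.13,0.03,0,0.05,0.1,0,0,0,0,0,0]'
python3 - <<'E'
from h import *
c=snap("wrist","w2",k=1.5)
go([508,-140,250],1.401)
E
```

```text
clock: 3.0
eef_pos: [507.2, -138.8, 251.7]
tool_rot: [0.002, 0.087, 0.996, 0.0]
ft_force: [-0.6, 0.3, 0.2]
gripper_width: 85.0
pos [ 506.3 -139.3  252.1] jaw 1.397 q6 -0.22 clock 3.05
tool shift mm [-1.8 -0.3  2.1] share [-0.009 -0.002  0.011] rot deg [-0.05  0.13 -0.24] share [-0.01  0.03 -0.05]
F [ 0.1 -0.4 -1.1] w 85.1
```

View pics/w2.png

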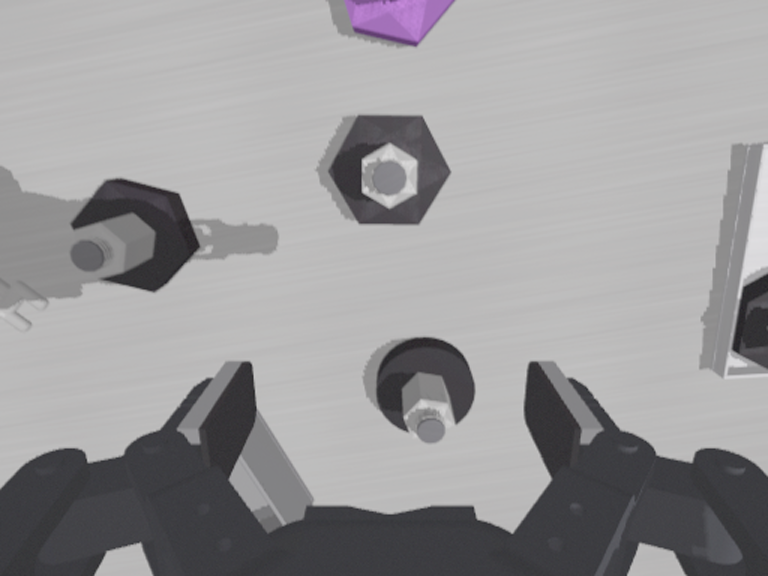

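Confirmed: the black hex foot is at (390,170), with the purple look-alike above it at (395,20) and the round foot at (428,390). The other black hex is at (135,235).

```bash
python3 - <<'E'
from h import *
c=pickle.load(open("w2.pkl","rb"))
A=lambda l:[(u/1.5-.17,v/1.5-.17) for u,v in l]
L,e=fitfoot(c,A([(358,115),(423,116),(451,171),(419,223),(357,222),(329,170)]),A([(390,177)])[0]);print(L,e)
print(fitfoot(c,A([(120,179),(180,194),(200,245),(155,291),(100,277),(71,224)]),A([(88,256)])[0]))
go([L[0],L[1],140],1.401)
E
```

```text
[ 4.58526096e+02 -1.30749831e+02  3.31986294e-01] 1.009178789035436
(array([ 4.74091410e+02, -3.37478452e+02,  1.00445284e-01]), np.float64(1.229382417349852))
pos [ 506.3 -139.3  252.1] jaw 1.397 q6 -0.22 clock 3.05
tool shift mm [ 48.8   0.3 112. ] share [0.244 0.002 0.56 ] rot deg [-0.05  0.13 -0.24] share [-0.01  0.03 -0.05]
F [ 0.1 -0.4 -1.1] w 85.1
```

```bash
python3 -m jog '[0.12,0,0.1,0,0,0,0.1,0,0.15,0,0,0,0.05,0,0.2,0,0,0,0,0,0.1,0,0,0,0,0,0,0,0,0]'
python3 - <<'E'
from h import *
go([458.7,-130.8,46],1.39)
E
```

```text
clock: 3.55
eef_pos: [453.7, -125.2, 142.1]
tool_rot: [0.004, 0.083, 0.997, -0.002]
ft_force: [0.1, 0.7, 0.2]
gripper_width: 84.9
pos [ 453.7 -125.2  142.1] jaw 1.405 q6 -0.24 clock 3.55
tool shift mm [-5.  -4.4 96.2] share [-0.025 -0.022  0.481] rot deg [-0.15  0.51  0.85] share [-0.03  0.1   0.17]
F [0.1 0.7 0.2] w 84.9
```

```bash
python3 -m jog '[-0.025,-0.022,0.1,0,0.1,0.17,0,0,0.15,0,0,0,0,0,0,0,0,0]'
python3 - <<'E'
from h import *
go([458.7,-130.8,46],1.39)
E
```

```text
clock: 3.85
eef_pos: [460.6, -129.5, 94.9]
tool_rot: [0.002, 0.089, 0.996, -0.002]
ft_force: [-0.9, 1.3, -0.1]
gripper_width: 84.9
pos [ 460.6 -129.5   94.9] jaw 1.393 q6 -0.23 clock 3.85
tool shift mm [ 1.9 -1.4 48.9] share [ 0.01  -0.007  0.245] rot deg [-0.21  0.28  0.15] share [-0.04  0.06  0.03]
F [-0.9  1.3 -0.1] w 84.9
```

```bash
python3 -m jog '[0.01,-0.007,0.12,-0.04,0.06,0.03,0,0,0.12,0,0,0,0,0,0,0,0,0]'
python3 - <<'E'
from h import *
c=snap("wrist","w3",k=1.5)
go([458.7,-130.8,46],1.39)
E
```

```text
clock: 4.15
eef_pos: [464.2, -131.6, 52.5]
tool_rot: [0.004, 0.089, 0.996, -0.002]
ft_force: [-0.2, -0.2, 1.0]
gripper_width: 85.2
pos [ 465.5 -132.2   54. ] jaw 1.392 q6 -0.23 clock 4.2
tool shift mm [7.1 0.2 7.9] share [0.035 0.001 0.039] rot deg [-0.17  0.67  0.13] share [-0.03  0.13  0.03]
F [ 0.5 -0.   0.2] w 84.8
```

View pics/w3.png

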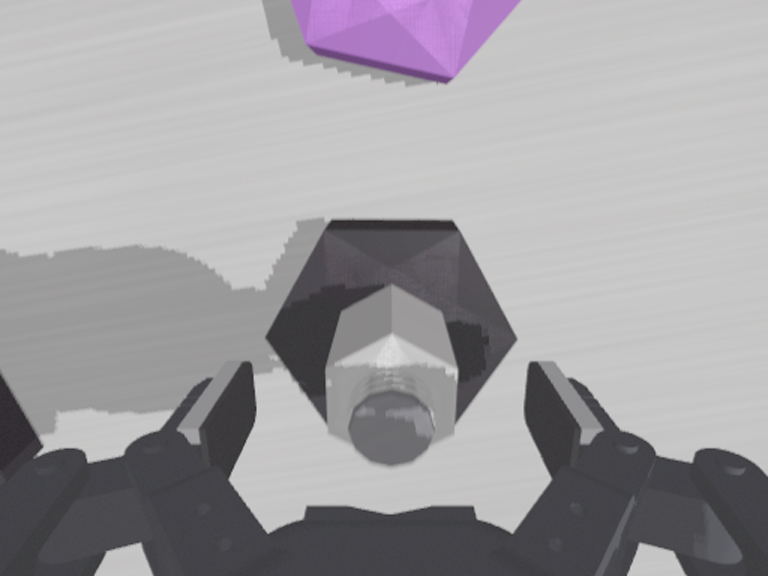

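```bash
python3 -m jog '[0.035,0,0.03,-0.03,0.1,0.03,0,0,0,0,0,0]'
python3 - <<'E'
from h import *
c=pickle.load(open("w3.pkl","rb"))
print(ray(c,(391/1.5-.17,428/1.5-.17),78))
go([458.7,-130.8,46],1.39)
E
```

```text
clock: 4.4
eef_pos: [461.0, -131.7, 51.4]
tool_rot: [0.004, 0.09, 0.996, -0.001]
ft_force: [0.3, -0.3, -0.2]
gripper_width: 85.0
[ 458.70040013 -130.71673746   78.        ]
pos [ 461.  -131.7   51.4] jaw 1.39 q6 -0.23 clock 4.4
tool shift mm [2.5 0.5 5.3] share [0.013 0.002 0.027] rot deg [-0.09  0.44  0.02] share [-0.02  0.09  0.  ]
F [ 0.3 -0.3 -0.2] w 85.0
```

```bash
python3 -m jog '[0.015,0,0.025,0,0.09,0,0,0,0,0,0,0]' ; python3 -m jog '[0,0,0,0,0,0,0,0,0,0,0,0,0,0,0,0,0,0,0,0,0,0,0,0]' 30 70
python3 - <<'E'
from h import *
go([458.7,-130.8,46],1.39)
E
```

```text
clock: 4.6
eef_pos: [459.4, -131.7, 48.2]
tool_rot: [0.001, 0.09, 0.996, -0.001]
ft_force: [-0.7, 0.3, -0.4]
gripper_width: 85.0
clock: 5.0
eef_pos: [460.4, -132.1, 49.3]
tool_rot: [0.002, 0.09, 0.996, -0.001]
ft_force: [0.2, 0.5, -3.1]
gripper_width: 35.0
pos [ 460.4 -132.1   49.3] jaw 1.39 q6 -0.23 clock 5.0
tool shift mm [2.  0.9 3.3] share [0.01  0.005 0.016] rot deg [-0.13  0.3   0.01] share [-0.03  0.06  0.  ]
F [ 0.2  0.5 -3.1] w 35.0
```

```bash
python3 -m jog '[0,0,-0.05,0,0,0,0,0,-0.1,0,0,0,0,0,-0.2,0,0,0,0,0,-0.2,0,0,0,0,0,0,0,0,0]'
python3 - <<'E'
from h import *
snap("scene","s4",(100,80,400,320),2.5)
go([577,302,165],1.984)
E
```

```text
clock: 5.5
eef_pos: [455.0, -129.8, 160.1]
tool_rot: [-0.004, 0.09, 0.996, 0.0]
ft_force: [1.5, -0.9, -2.6]
gripper_width: 34.7
pos [ 453.2 -129.1  157.5] jaw 1.39 q6 -0.23 clock 5.55
tool shift mm [-44.2 446.3  -7.7] share [-0.221  2.232 -0.038] rot deg [  0.24  -0.63 -34.03] share [ 0.05 -0.13 -6.81]
F [-0.7  0.5 -3.7] w 35.3
```

View pics/s4.png

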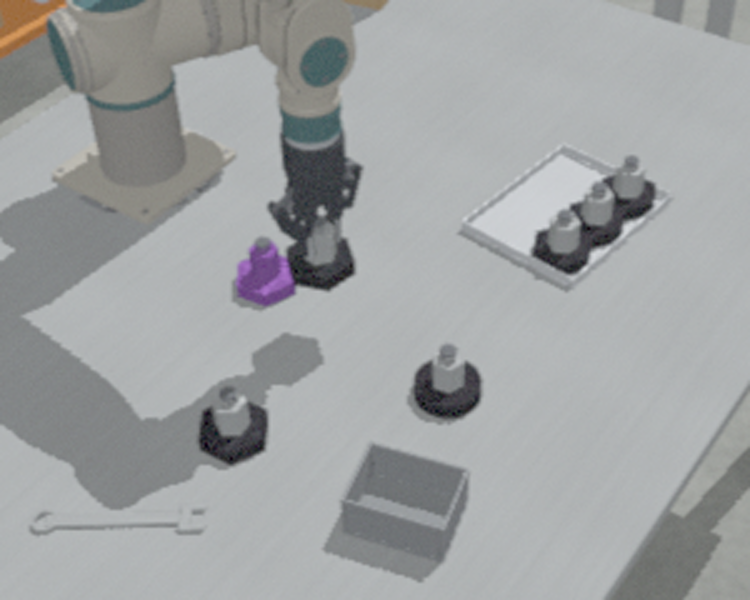

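The foot is lifted and held level. Next I swing it to the tray.

```bash
python3 -m jog '[-0.02,0.1,-0.02,0,0,0,-0.02,0.2,-0.02,0,0,0,-0.02,0.22,0,0,0,0,-0.02,0.22,0,0,0,0,-0.02,0.22,0,0,0,0,-0.02,0.22,0,0,0,0,-0.02,0.22,0,0,0,0,-0.02,0.22,0,0,0,0,-0.02,0.2,0,0,0,0,-0.02,0.1,0,0,0,0]'
python3 -m jog '[0,0,0,0,0,-0.7,0,0,0,0,0,-1,0,0,0,0,0,-1,0,0,0,0,0,-1,0,0,0,0,0,-1,0,0,0,0,0,-1,0,0,0,0,0,-1,0,0,0,0,0,-0.5,0,0,0,0,0,0]'
python3 - <<'E'
from h import *
go([577,302,165],1.984)
E
```

```text
clock: 6.55
eef_pos: [550.6, 251.2, 142.6]
tool_rot: [-0.023, 0.095, 0.995, -0.004]
ft_force: [-0.7, 0.1, -3.6]
gripper_width: 34.9
clock: 7.45
eef_pos: [534.1, 250.4, 116.8]
tool_rot: [-0.044, -0.233, 0.971, 0.002]
ft_force: [-0.4, -0.6, -3.4]
gripper_width: 34.8
pos [534.1 250.4 116.8] jaw 2.041 q6 -0.15 clock 7.45
tool shift mm [-57.3  27.7 -52.6] share [-0.287  0.139 -0.263] rot deg [ 1.23 -4.94  3.34] share [ 0.25 -0.99  0.67]
F [-0.4 -0.6 -3.4] w 34.8
```

```bash
python3 -m jog '[0,0,-0.15,0.25,-0.99,0.6,0,0,-0.1,0,0,0,-0.15,0.07,-0.02,0,0,0,-0.13,0.06,-0.02,0,0,0,0,0,0,0,0,0]'
python3 - <<'E'
from h import *
go([577,302,165],1.984)
E
```

```text
clock: 7.95
eef_pos: [570.6, 294.8, 163.4]
tool_rot: [-0.01, -0.203, 0.979, -0.002]
ft_force: [-0.3, -0.8, -3.0]
gripper_width: 34.9
pos [570.6 294.8 163.4] jaw 1.98 q6 -0.03 clock 7.95
tool shift mm [-8.7  4.  -1.8] share [-0.044  0.02  -0.009] rot deg [ 0.02 -1.15 -0.21] share [ 0.   -0.23 -0.04]
F [-0.3 -0.8 -3. ] w 34.9
```

```bash
python3 -m jog '[-0.044,0.02,0,0,-0.23,-0.04,0,0,0.1,0,0,0,0,0,0.15,0,0,0,0,0,0,0,0,0]'
python3 - <<'E'
from h import *
c=snap("wrist","w5",k=1.5)
go([577,302,52.5],1.984)
E
```

```text
clock: 8.35
eef_pos: [574.2, 301.3, 107.6]
tool_rot: [-0.002, -0.204, 0.979, -0.0]
ft_force: [-1.1, -0.9, -4.9]
gripper_width: 35.3
pos [575.5 301.8 109.9] jaw 1.982 q6 -0.03 clock 8.4
tool shift mm [-1.6 -0.5 57.4] share [-0.008 -0.002  0.287] rot deg [ 0.02 -0.1  -0.11] share [ 0.   -0.02 -0.02]
F [ 0.6 -0.1 -3.6] w 35.1
```

View pics/w5.png

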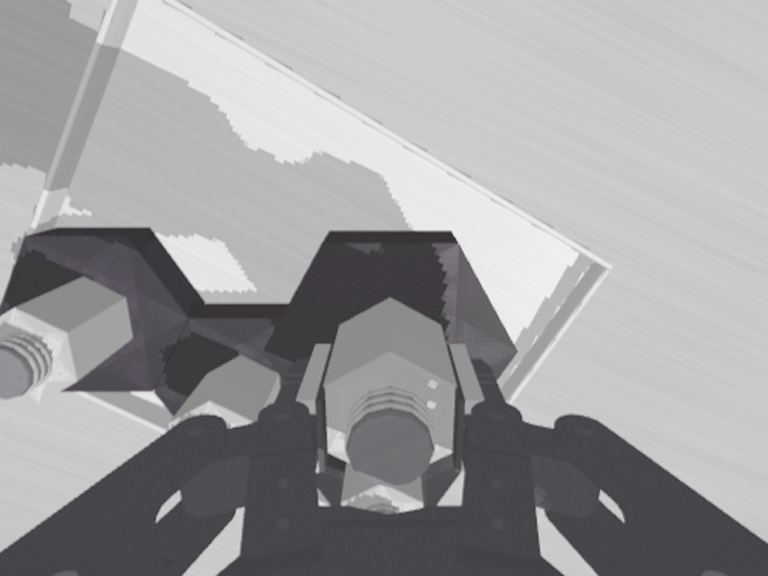

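```bash
cat > ov.py <<'E'
from h import *
import t as T,sys
def overlay(name,feet,out,k=1.5,crop=None):
    c=pickle.load(open(name+".pkl","rb")); im=c["image"][:,:,::-1]; im=((im/255.)**.5*255).astype(np.uint8)
    im=cv2.resize(im,None,fx=k,fy=k)
    col=[(0,0,255),(0,255,0),(255,128,0),(255,0,255),(0,255,255)]
    for i,(x,y,th,z0) in enumerate(feet):
        for r,z,o in((46.19,22,0),(46.19,0,0),(20.78,64,np.pi/6)):
            p=(proj(c,hexp(x,y,th+o,r,z0+z))+.5)*k
            cv2.polylines(im,[p.astype(np.int32)],True,col[i%5],1)
    if crop: im=im[crop[1]:crop[3],crop[0]:crop[2]]
    cv2.imwrite("pics/"+out+".png",im)
R=T.s.x; th=R[2]; row=[(R[3+2*i],R[4+2*i],th,3) for i in range(3)]
E
python3 - <<'E'
from ov import *
overlay("w5",row+[(575.5-1.8,301.8-.8,-.11,109.9-49.3)],"w5o")
E
```

```text
(no output)
```

View pics/w5o.png

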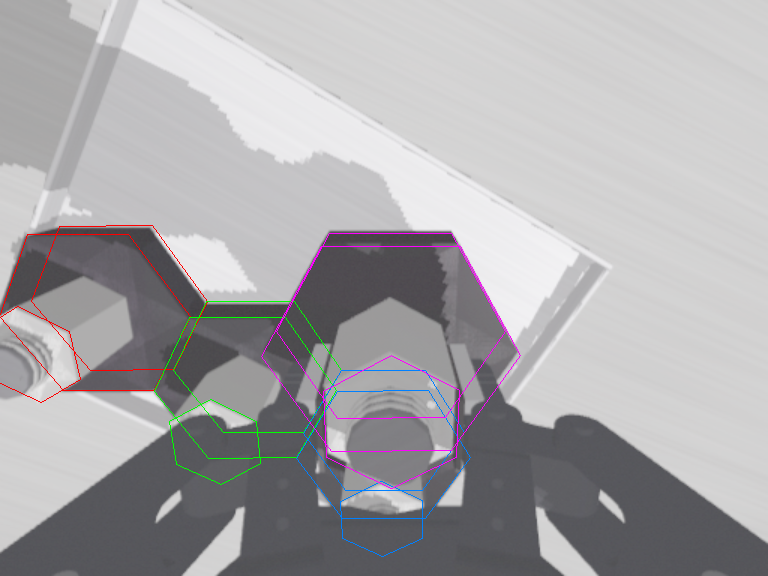

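```bash
python3 -m jog '[-0.008,0,0.1,0,0,0,0,0,0.1,0,0,0,0,0,0,0,0,0]'
python3 - <<'E'
from h import *
go([577,302,52.5],1.984)
E
```

```text
clock: 8.7
eef_pos: [578.6, 302.8, 72.8]
tool_rot: [0.002, -0.204, 0.979, 0.0]
ft_force: [-0.9, -0.9, -3.4]
gripper_width: 35.2
pos [578.6 302.8  72.8] jaw 1.981 q6 -0.03 clock 8.7
tool shift mm [ 1.8 -0.1 20.3] share [ 0.009 -0.     0.102] rot deg [ 0.01  0.19 -0.18] share [ 0.    0.04 -0.04]
F [-0.9 -0.9 -3.4] w 35.2
```

```bash
python3 -m jog '[0.018,0,0.05,0,0.04,-0.04,0.008,0,0.025,0,0,0,0,0,0,0,0,0]'
python3 - <<'E'
from h import *
c=snap("wrist","w6")
go([577,302,52.5],1.984)
from ov import *
s=manip.sense()["eef_pos"]
overlay("w6",row+[(s[0]-1.8,s[1]-.8,-.11,s[2]-49.3)],"w6o")
E
```

```text
clock: 9.0
eef_pos: [575.6, 301.2, 60.9]
tool_rot: [0.002, -0.205, 0.979, 0.001]
ft_force: [0.7, -0.2, -3.8]
gripper_width: 35.1
pos [575.7 301.3  61.1] jaw 1.984 q6 -0.03 clock 9.05
tool shift mm [-1.4  0.1  8.6] share [-0.007  0.001  0.043] rot deg [-0.    0.29  0.01] share [-0.    0.06  0.  ]
F [-1.  -0.  -3.4] w 35.2
```

View pics/w6o.png

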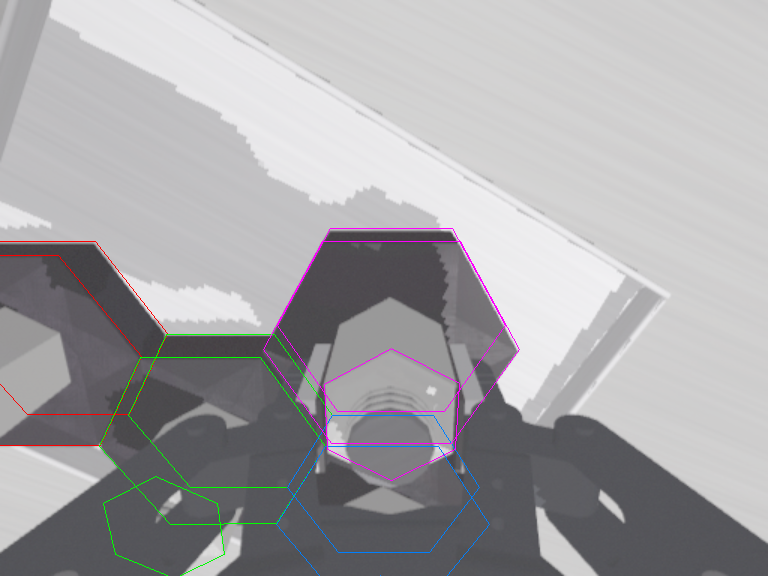

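```bash
python3 -m jog '[0.005,0,0.03,0,0.06,0,0,0,0.01,0,0,0,0,0,0,0,0,0]'
python3 - <<'E'
from h import *
go([577,302,52.5],1.984)
E
```

```text
clock: 9.35
eef_pos: [576.1, 301.4, 54.3]
tool_rot: [0.001, -0.205, 0.979, 0.0]
ft_force: [-0.0, 0.5, -4.6]
gripper_width: 35.0
pos [576.1 301.4  54.3] jaw 1.984 q6 -0.03 clock 9.35
tool shift mm [-1.1  0.1  1.8] share [-0.005  0.001  0.009] rot deg [-0.    0.15  0.01] share [-0.    0.03  0.  ]
F [-0.   0.5 -4.6] w 35.0
```

```bash
python3 -m jog '[-0.017,-0.01,0.004,0,0.03,0,0,0,0,0,0,0]'; python3 -m jog '[-0.012,-0.007,0.004,0,0.03,0,0,0,0,0,0,0]'
python3 - <<'E'
from h import *
go([583.5,301,52.5],1.984)
E
```

```text
clock: 9.55
eef_pos: [580.6, 301.1, 53.7]
tool_rot: [0.0, -0.205, 0.979, -0.0]
ft_force: [0.7, -0.6, -4.1]
gripper_width: 35.2
clock: 9.75
eef_pos: [583.7, 300.7, 52.8]
tool_rot: [-0.001, -0.205, 0.979, -0.0]
ft_force: [0.5, -0.3, -3.8]
gripper_width: 34.9
pos [583.7 300.7  52.8] jaw 1.984 q6 -0.04 clock 9.75
tool shift mm [0.1 0.3 0.3] share [0.    0.002 0.002] rot deg [-0.   -0.15  0.01] share [-0.   -0.03  0.  ]
F [ 0.5 -0.3 -3.8] w 34.9
```

No contact yet, so I'll continue in small steps and watch the force.

```bash
python3 -m jog '[-0.009,-0.005,0.003,0,0,0,0,0,0,0,0,0]'; python3 -m jog '[-0.009,-0.005,0.003,0,0,0,0,0,0,0,0,0]'
python3 - <<'E'
from h import *
go([583.5,301,52.5],1.984)
snap("wrist","w7")
from ov import *
s=manip.sense()["eef_pos"]
overlay("w7",row+[(s[0]-1.8,s[1]-.8,-.11,s[2]-49.3)],"w7o")
E
```

```text
clock: 9.95
eef_pos: [584.1, 300.8, 52.8]
tool_rot: [-0.003, -0.205, 0.979, 0.0]
ft_force: [0.5, 0.1, -3.3]
gripper_width: 34.7
clock: 10.15
eef_pos: [584.4, 300.8, 52.9]
tool_rot: [-0.005, -0.206, 0.979, 0.001]
ft_force: [0.3, 0.4, -3.5]
gripper_width: 35.1
pos [584.4 300.8  52.9] jaw 1.985 q6 -0.04 clock 10.15
tool shift mm [0.8 0.6 0.4] share [0.004 0.003 0.002] rot deg [ 0.23 -0.52  0.05] share [ 0.05 -0.1   0.01]
F [ 0.3  0.4 -3.5] w 35.1
```

View pics/w7o.png

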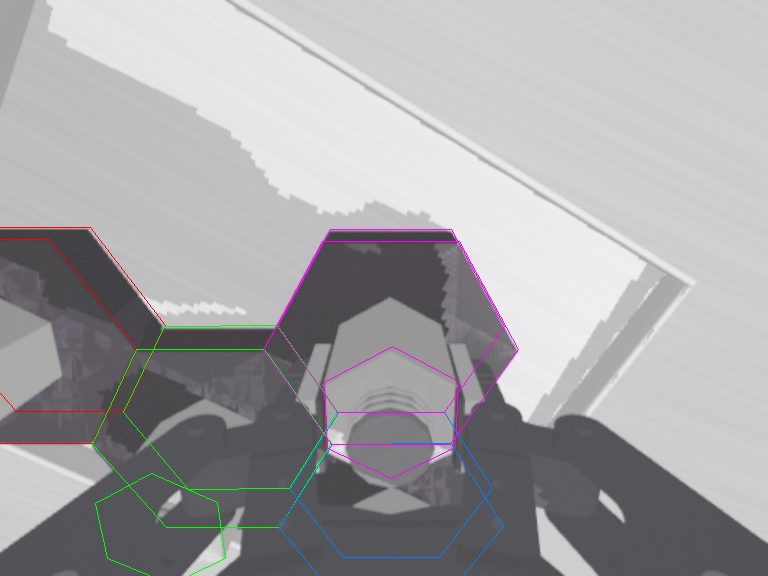

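```bash
python3 -m jog '[0,0,0.004,0.05,-0.1,0,0,0,0.002,0,0,0]'
python3 -m jog '[0,0,0.002,0,0,0,0,0,0,0,0,0]'
python3 - <<'E'
from h import *
go([583.5,301,52.5],1.984)
E
```

```text
clock: 10.4
eef_pos: [584.1, 300.8, 52.4]
tool_rot: [0.0, -0.206, 0.979, -0.0]
ft_force: [-2.3, -1.1, 1.6]
gripper_width: 34.9
clock: 10.6
eef_pos: [584.2, 300.8, 52.4]
tool_rot: [0.0, -0.206, 0.979, -0.0]
ft_force: [-2.4, -0.1, -1.1]
gripper_width: 34.6
pos [584.2 300.8  52.4] jaw 1.985 q6 -0.04 clock 10.6
tool shift mm [ 0.5  0.5 -0.1] share [ 0.003  0.002 -0.001] rot deg [-0.04  0.03  0.06] share [-0.01  0.01  0.01]
F [-2.4 -0.1 -1.1] w 34.6
```

On the floor and in contact with the row. Opening narrowly, then lifting.

```bash
python3 -m jog '[0,0,-0.002,0,0,0,0,0,-0.002,0,0,0,0,0,-0.002,0,0,0]' 52
python3 - <<'E'
from h import *
go([583.5,301,52.5],1.984)
E
python3 -m jog '[0,0,-0.03,0,0,0,0,0,-0.1,0,0,0,0,0,-0.2,0,0,0,0,0,-0.2,0,0,0]'
```

```text
clock: 10.9
eef_pos: [587.8, 301.4, 54.6]
tool_rot: [0.004, -0.205, 0.979, -0.0]
ft_force: [-0.2, -0.1, 0.0]
gripper_width: 52.0
pos [587.8 301.4  54.6] jaw 1.985 q6 -0.04 clock 10.9
tool shift mm [4.1 1.3 2.1] share [0.02  0.007 0.01 ] rot deg [-0.14  0.43  0.04] share [-0.03  0.09  0.01]
F [-0.2 -0.1  0. ] w 52.0
clock: 11.3
eef_pos: [583.8, 299.4, 157.4]
tool_rot: [-0.002, -0.205, 0.979, -0.002]
ft_force: [-0.1, -0.6, 0.8]
gripper_width: 52.0
```

```bash
python3 -m jog '[0,0,-0.2,0,0,0.5,0,0,-0.2,0,0,1,0,0,-0.1,0,0,1,0,0,-0.02,0,0,1,0,0,-0.02,0,0,1,0,0,-0.02,0,0,1,0,0,-0.02,0,0,1]' 85
python3 - <<'E'
from h import *
snap("wrist","w8")
from ov import *
overlay("w8",row,"w8o")
go([520,-358,250],1.16)
E
```

```text
clock: 12.0
eef_pos: [589.7, 301.6, 293.5]
tool_rot: [0.01, 0.088, 0.996, 0.003]
ft_force: [0.4, -1.2, -0.0]
gripper_width: 84.9
pos [590.2 301.7 294.6] jaw 1.392 q6 0.56 clock 12.05
tool shift mm [ -47.6 -662.1   39.8] share [-0.238 -3.31   0.199] rot deg [ 0.65  1.17 13.27] share [0.13 0.23 2.65]
F [ 0.8 -0.2  1.3] w 84.8
```

View pics/w8o.png

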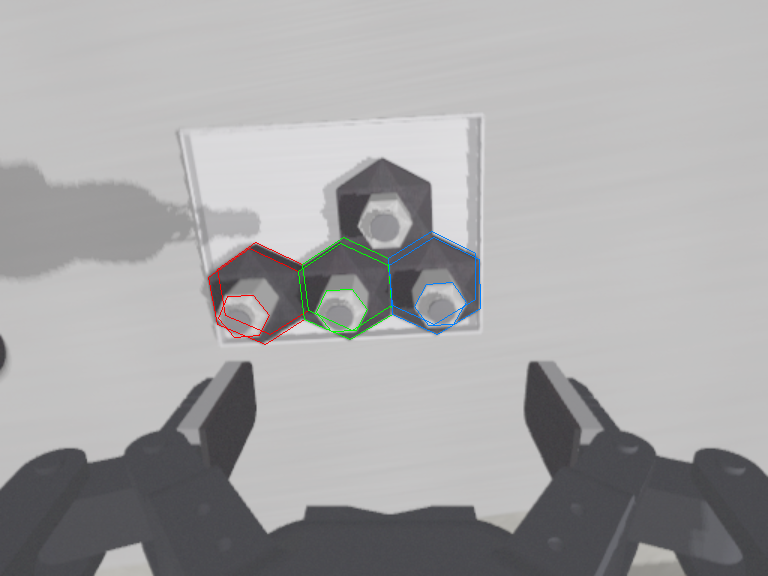

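The first foot sits in the b–c gap at (385,205) and the row is unmoved. On to the second foot.

```bash
python3 -m jog '[-0.01,-0.24,0.005,0,0.02,0.25,-0.01,-0.24,0.005,0,0.02,0.25,-0.01,-0.24,0.005,0,0.02,0.25,-0.01,-0.24,0,0,0.02,0.25,-0.01,-0.24,0,0,0.02,0.25,-0.01,-0.24,0,0,0.02,0.25,-0.01,-0.24,0,0,0.02,0.25,-0.01,-0.24,0,0,0.02,0.25,-0.01,-0.24,0,0,0.02,0.25,-0.01,-0.24,0,0,0.02,0.2]'
python3 - <<'E'
from h import *
go([520,-358,250],1.16)
E
```

```text
clock: 13.05
eef_pos: [482.7, -176.3, 290.0]
tool_rot: [0.01, 0.185, 0.983, 0.007]
ft_force: [1.0, -0.4, -0.4]
gripper_width: 84.9
pos [ 482.7 -176.3  290. ] jaw 1.198 q6 -0.11 clock 13.05
tool shift mm [-100.2 -156.3   39.1] share [-0.501 -0.781  0.196] rot deg [0.98 0.99 2.18] share [0.2  0.2  0.44]
F [ 1.  -0.4 -0.4] w 84.9
```

```bash
python3 -m jog '[-0.12,-0.2,0.05,0.2,0.2,0.4,-0.12,-0.2,0.05,0,0,0,-0.12,-0.2,0.05,0,0,0,-0.12,-0.18,0.03,0,0,0,0,0,0,0,0,0]'
python3 - <<'E'
from h import *
snap("wrist","w9",k=1.5)
go([520,-358,250],1.16)
E
```

```text
clock: 13.55
eef_pos: [508.7, -371.5, 255.8]
tool_rot: [0.003, 0.203, 0.979, -0.003]
ft_force: [-0.9, 0.5, -0.6]
gripper_width: 85.0
pos [ 508.3 -369.1  256.3] jaw 1.163 q6 -0.32 clock 13.6
tool shift mm [-6.3 14.9  6.2] share [-0.032  0.074  0.031] rot deg [-0.16  0.35  0.15] share [-0.03  0.07  0.03]
F [-0.4 -0.2  0.2] w 85.0
```

View pics/w9.png

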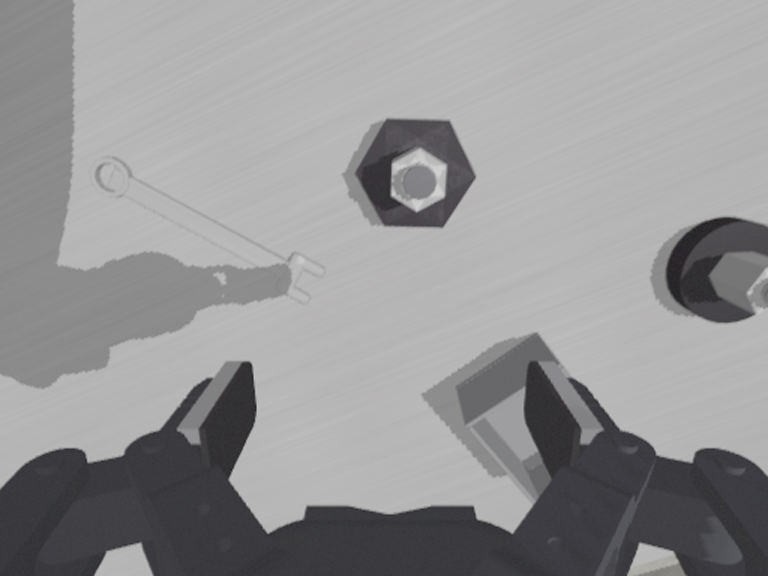

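The second black hex foot is at (417,173). The spanner head is at (305,275), the bin at (505,410) and the round foot at (725,270), all clear of it.

```bash
python3 - <<'E'
from h import *
c=pickle.load(open("w9.pkl","rb"))
A=lambda l:[(u/1.5-.17,v/1.5-.17) for u,v in l]
L,e=fitfoot(c,A([(388,119),(449,120),(476,177),(444,227),(383,226),(356,173)]),A([(419,182)])[0]);print(L,e)
go([L[0],L[1],140],L[2]+np.pi/3)
E
```

```text
[ 474.73114991 -336.86427282    1.13238352] 0.8265146760975403
pos [ 508.3 -369.1  256.3] jaw 1.163 q6 -0.32 clock 13.6
tool shift mm [ 44.3  16.6 115.9] share [0.221 0.083 0.58 ] rot deg [ -0.33   0.23 -58.27] share [ -0.07   0.05 -11.65]
F [-0.4 -0.2  0.2] w 85.0
```

```bash
python3 -m jog '[0.12,0.04,0.1,-0.03,0.05,0.26,0.1,0.04,0.15,0,0,0,0.02,0.01,0.2,0,0,0,0,0,0.1,0,0,0,0,0,0,0,0,0]'
python3 - <<'E'
from h import *
go([474.6,-336.9,100],1.14)
E
```

```text
clock: 14.1
eef_pos: [472.1, -329.1, 147.0]
tool_rot: [0.004, 0.21, 0.978, -0.001]
ft_force: [-0.3, 0.7, 0.1]
gripper_width: 85.1
pos [ 472.1 -329.1  147. ] jaw 1.147 q6 -0.3 clock 14.1
tool shift mm [-5.2 -6.  47. ] share [-0.026 -0.03   0.235] rot deg [-0.01  0.42  0.41] share [-0.    0.08  0.08]
F [-0.3  0.7  0.1] w 85.1
```

```bash
python3 -m jog '[-0.026,-0.03,0.12,0,0.08,0.08,0,0,0.12,0,0,0,0,0,0,0,0,0]'
python3 - <<'E'
from h import *
go([474.6,-336.9,47],1.14)
E
```

```text
clock: 14.4
eef_pos: [476.8, -335.7, 102.9]
tool_rot: [0.003, 0.211, 0.977, -0.001]
ft_force: [0.2, 0.5, -1.1]
gripper_width: 85.0
pos [ 476.8 -335.7  102.9] jaw 1.145 q6 -0.3 clock 14.4
tool shift mm [ 1.8 -2.  55.9] share [ 0.009 -0.01   0.279] rot deg [-0.07  0.32  0.3 ] share [-0.01  0.06  0.06]
F [ 0.2  0.5 -1.1] w 85.0
```

```bash
python3 -m jog '[0.015,-0.01,0.12,0,0.06,0.06,0.01,0,0.12,0,0,0,0,0,0,0,0,0]'
python3 - <<'E'
from h import *
snap("wrist","w10",k=1.5)
go([474.6,-336.9,47],1.14)
E
```

```text
clock: 14.7
eef_pos: [476.0, -337.4, 61.5]
tool_rot: [0.005, 0.212, 0.977, -0.003]
ft_force: [0.2, 0.7, 0.1]
gripper_width: 84.8
pos [ 477.3 -338.5   63.3] jaw 1.143 q6 -0.3 clock 14.75
tool shift mm [ 3.4  0.4 16.2] share [0.017 0.002 0.081] rot deg [-0.28  0.77  0.2 ] share [-0.06  0.15  0.04]
F [-0.1 -1.7  0.7] w 84.8
```

View pics/w10.png

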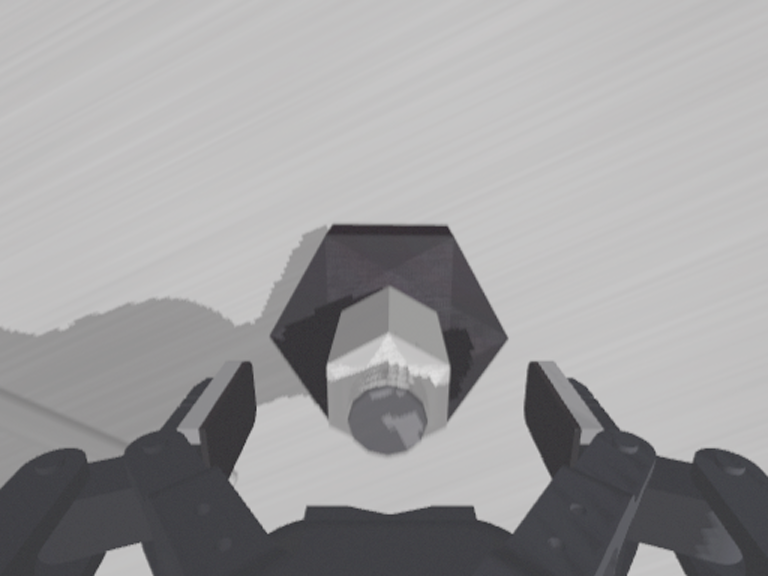

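Aligned, with the edges level. Lowering and gripping.

```bash
python3 -m jog '[0.02,0,0.05,-0.06,0.15,0.04,0.01,0,0.02,0,0,0,0,0,0,0,0,0]'
python3 - <<'E'
from h import *
c=pickle.load(open("w10.pkl","rb"))
print(ray(c,(388/1.5-.17,420/1.5-.17),78))
go([474.6,-336.9,47],1.14)
E
```

```text
clock: 15.05
eef_pos: [475.1, -338.4, 54.1]
tool_rot: [0.004, 0.213, 0.977, -0.002]
ft_force: [-0.1, 0.6, 0.6]
gripper_width: 85.0
[ 474.16152842 -337.45296139   78.        ]
pos [ 475.1 -338.4   54.1] jaw 1.141 q6 -0.3 clock 15.05
tool shift mm [1.2 1.1 7.1] share [0.006 0.006 0.035] rot deg [-0.1   0.45  0.05] share [-0.02  0.09  0.01]
F [-0.1  0.6  0.6] w 85.0
```

```bash
python3 -m jog '[0.015,0.003,0.035,0,0.09,0,0,0,0.01,0,0,0]' ; python3 -m jog '[0.005,0,0.005,0,0,0,0,0,0,0,0,0,0,0,0,0,0,0,0,0,0,0,0,0]' 30 70
python3 - <<'E'
from h import *
go([474.4,-337.2,47],1.14)
E
```

```text
clock: 15.25
eef_pos: [473.3, -337.3, 46.0]
tool_rot: [0.001, 0.213, 0.977, -0.001]
ft_force: [-0.5, -0.0, -0.1]
gripper_width: 84.8
clock: 15.65
eef_pos: [472.4, -336.6, 44.7]
tool_rot: [0.001, 0.213, 0.977, -0.001]
ft_force: [0.7, -0.0, -5.0]
gripper_width: 35.3
pos [ 472.4 -336.6   44.7] jaw 1.141 q6 -0.3 clock 15.65
tool shift mm [-2.1  0.3 -2.3] share [-0.011  0.001 -0.011] rot deg [-0.11  0.09  0.05] share [-0.02  0.02  0.01]
F [ 0.7 -0.  -5. ] w 35.3
```

```bash
python3 -m jog '[0,0,-0.05,0,0,0,0,0,-0.1,0,0,0,0,0,-0.2,0,0,0,0,0,-0.2,0,0,0,0,0,-0.05,0,0,0]'
python3 - <<'E'
from h import *
go([562.3,219.9,165],.937)
E
```

```text
clock: 16.15
eef_pos: [466.8, -331.7, 162.2]
tool_rot: [-0.008, 0.213, 0.977, 0.003]
ft_force: [1.4, -1.1, -5.1]
gripper_width: 35.2
pos [ 466.8 -331.7  162.2] jaw 1.141 q6 -0.3 clock 16.15
tool shift mm [143.2 541.2   1. ] share [0.716 2.706 0.005] rot deg [ 0.07 -0.94 11.67] share [ 0.01 -0.19  2.33]
F [ 1.4 -1.1 -5.1] w 35.2
```

```bash
python3 -m jog '[0.02,0.1,-0.01,0,-0.1,0,0.05,0.19,-0.01,0,-0.1,0.2,0.06,0.22,-0.01,0,-0.05,0.2,0.06,0.22,-0.01,0,-0.05,0.2,0.06,0.22,-0.01,0,-0.05,0.2,0.06,0.22,-0.01,0,-0.05,0.2,0.06,0.22,-0.01,0,-0.05,0.2,0.06,0.22,-0.01,0,-0.05,0.2,0.05,0.2,-0.01,0,-0.05,0.2,0.05,0.15,-0.01,0,-0.05,0.2]'
python3 - <<'E'
from h import *
go([562.3,219.9,165],.937)
E
```

```text
clock: 17.15
eef_pos: [555.8, 73.0, 169.2]
tool_rot: [0.011, 0.298, 0.955, -0.006]
ft_force: [1.8, -0.8, -4.7]
gripper_width: 34.7
pos [555.8  73.  169.2] jaw 0.966 q6 0.63 clock 17.15
tool shift mm [ 78.2 124.5   1.7] share [0.391 0.623 0.009] rot deg [-0.21  1.46  1.69] share [-0.04  0.29  0.34]
F [ 1.8 -0.8 -4.7] w 34.7
```

```bash
python3 -m jog '[0.1,0.16,0,-0.04,0.1,0.2,0.12,0.19,-0.01,0,0,0.14,0.12,0.19,-0.01,0,0,0,0.07,0.1,-0.01,0,0,0,0,0,-0.01,0,0,0]'
python3 - <<'E'
from h import *
go([562.3,219.9,165],.937)
E
```

```text
clock: 17.65
eef_pos: [558.4, 234.5, 165.6]
tool_rot: [0.002, 0.31, 0.951, -0.005]
ft_force: [-0.3, -0.1, -5.1]
gripper_width: 35.1
pos [558.4 234.5 165.6] jaw 0.941 q6 0.93 clock 17.65
tool shift mm [-11.8  -9.5   0.7] share [-0.059 -0.048  0.004] rot deg [-0.51  0.38  0.21] share [-0.1   0.08  0.04]
F [-0.3 -0.1 -5.1] w 35.1
```

```bash
python3 -m jog '[-0.059,-0.048,0,-0.1,0.08,0.04,0,0,0.1,0,0,0,0,0,0.12,0,0,0,0,0,0,0,0,0]'
python3 - <<'E'
from h import *
snap("wrist","w11")
go([562.3,219.9,95],.937)
from ov import *
s=manip.sense()["eef_pos"]
overlay("w11",row+[(582.4,300,-.11,3),(s[0]+1.7,s[1]-1.2,-.11,s[2]-44.7)],"w11o")
E
```

```text
clock: 18.05
eef_pos: [559.6, 215.0, 116.4]
tool_rot: [-0.002, 0.312, 0.95, -0.003]
ft_force: [-1.8, -1.0, -6.0]
gripper_width: 35.2
pos [560.7 215.2 118. ] jaw 0.936 q6 0.89 clock 18.1
tool shift mm [ 1.4  4.9 23. ] share [0.007 0.024 0.115] rot deg [-0.31 -0.08 -0.04] share [-0.06 -0.02 -0.01]
F [-0.3 -0.2 -4.1] w 35.5
```

View pics/w11o.png

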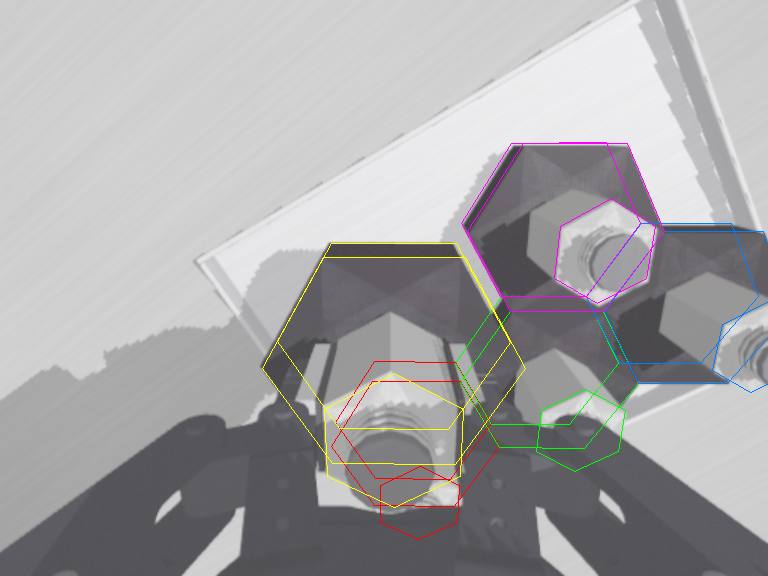

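Model and image agree, and foot 1 is nested at (582.4,300). Descending.

```bash
python3 -m jog '[0.007,0.024,0.08,-0.06,0,0,0,0,0.1,0,0,0,0,0,0,0,0,0]'
python3 - <<'E'
from h import *
go([562.3,219.9,47.7],.937)
E
```

```text
clock: 18.4
eef_pos: [564.7, 216.9, 84.2]
tool_rot: [0.001, 0.314, 0.949, 0.001]
ft_force: [-0.9, -0.6, -6.0]
gripper_width: 34.9
pos [564.7 216.9  84.2] jaw 0.932 q6 0.9 clock 18.4
tool shift mm [ 3.8  0.9 36.5] share [0.019 0.005 0.183] rot deg [ 0.13  0.09 -0.28] share [ 0.03  0.02 -0.06]
F [-0.9 -0.6 -6. ] w 34.9
```

```bash
python3 -m jog '[0.025,0.005,0.06,0,0,-0.06,0.008,0,0.04,0,0,0,0,0,0,0,0,0]'
python3 - <<'E'
from h import *
go([562.3,219.9,47.7],.937)
E
```

```text
clock: 18.7
eef_pos: [562.1, 221.3, 66.3]
tool_rot: [0.003, 0.312, 0.95, 0.002]
ft_force: [0.5, -0.7, -4.3]
gripper_width: 35.5
pos [562.1 221.3  66.3] jaw 0.936 q6 0.9 clock 18.7
tool shift mm [-0.9 -1.1 18.6] share [-0.004 -0.006  0.093] rot deg [ 0.34  0.25 -0.06] share [ 0.07  0.05 -0.01]
F [ 0.5 -0.7 -4.3] w 35.5
```

```bash
python3 -m jog '[0.002,-0.014,0.04,0.07,0.05,0,0.01,0,0.02,0,0,0,0,0,0,0,0,0]'
python3 - <<'E'
from h import *
snap("wrist","w12")
go([562.3,219.2,47.7],.937)
from ov import *
s=manip.sense()["eef_pos"]
overlay("w12",row+[(582.4,300,-.11,3),(s[0]+1.7,s[1]-1.2,-.11,s[2]-44.7)],"w12o")
E
```

```text
clock: 19.0
eef_pos: [559.1, 220.8, 54.5]
tool_rot: [0.001, 0.312, 0.95, 0.0]
ft_force: [-0.4, 0.1, -6.0]
gripper_width: 35.2
pos [559.3 220.7  54.7] jaw 0.936 q6 0.9 clock 19.05
tool shift mm [-3.3  0.5  7. ] share [-0.017  0.003  0.035] rot deg [ 0.05  0.08 -0.04] share [ 0.01  0.02 -0.01]
F [ 0.4 -1.2 -5.5] w 35.1
```

View pics/w12o.png

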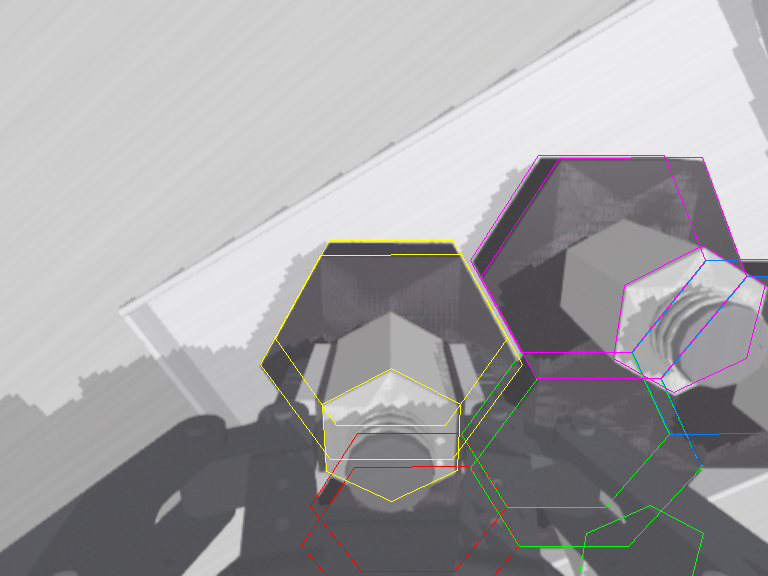

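```bash
python3 -m jog '[0,0,0.025,0,0,0,0,0,0.005,0,0,0]'
python3 -m jog '[-0.026,0.015,0,0,0,0,0,0,0,0,0,0]'
python3 - <<'E'
from h import *
go([571.9,221.4,47.7],.937)
E
```

```text
clock: 19.25
eef_pos: [559.9, 220.9, 48.9]
tool_rot: [0.001, 0.312, 0.95, 0.001]
ft_force: [-0.6, -0.3, -5.3]
gripper_width: 35.3
clock: 19.45
eef_pos: [566.6, 220.3, 48.9]
tool_rot: [0.002, 0.312, 0.95, 0.001]
ft_force: [0.8, 0.2, -5.1]
gripper_width: 35.0
pos [566.6 220.3  48.9] jaw 0.937 q6 0.9 clock 19.45
tool shift mm [-3.6  4.1  1.2] share [-0.018  0.02   0.006] rot deg [ 0.13  0.15 -0.02] share [ 0.03  0.03 -0.  ]
F [ 0.8  0.2 -5.1] w 35.0
```

```bash
python3 -m jog '[-0.012,0.015,0.003,0,0,0,0,0,0,0,0,0]'
python3 -m jog '[-0.01,0.008,0.002,0,0,0,0,0,0,0,0,0]'
python3 -m jog '[-0.01,0.008,0.002,0,0,0,0,0,0,0,0,0]'
python3 - <<'E'
from h import *
go([571.9,221.4,47.7],.937)
E
```

```text
clock: 19.65
eef_pos: [570.9, 221.4, 48.3]
tool_rot: [0.002, 0.312, 0.95, 0.001]
ft_force: [0.4, 1.1, -4.3]
gripper_width: 35.3
clock: 19.85
eef_pos: [572.3, 221.5, 47.8]
tool_rot: [0.0, 0.312, 0.95, 0.0]
ft_force: [-0.3, -0.1, -4.3]
gripper_width: 35.1
clock: 20.05
eef_pos: [572.4, 221.6, 48.1]
tool_rot: [-0.002, 0.312, 0.95, -0.001]
ft_force: [0.5, 0.1, -5.0]
gripper_width: 34.9
pos [572.4 221.6  48.1] jaw 0.936 q6 0.9 clock 20.05
tool shift mm [ 0.3 -0.5  0.4] share [ 0.001 -0.002  0.002] rot deg [-0.14 -0.23 -0.03] share [-0.03 -0.05 -0.01]
F [ 0.5  0.1 -5. ] w 34.9
```

The motion stopped against the row at the expected spot, 572.4 measured against 571.9 predicted. Levelling, setting down and releasing.

```bash
python3 -m jog '[0,0,0.003,-0.03,-0.05,0,0,0,0.002,0,0,0]'
python3 -m jog '[0,0,0.002,0,0,0,0,0,0,0,0,0]'
python3 -m jog '[0.008,0,-0.001,0,0,0,0.005,0,-0.001,0,0,0,0.005,0,-0.002,0,0,0]' 52
python3 -m jog '[0.005,0,-0.03,0,0,0,0,0,-0.1,0,0,0,0,0,-0.2,0,0,0,0,0,-0.2,0,0,0]'
python3 - <<'E'
from h import *
go([680,225,310],1.467)
E
```

```text
clock: 20.25
eef_pos: [572.4, 221.8, 47.8]
tool_rot: [0.001, 0.312, 0.95, 0.0]
ft_force: [-3.2, -0.4, 1.0]
gripper_width: 35.0
clock: 20.45
eef_pos: [572.5, 221.8, 47.8]
tool_rot: [0.001, 0.312, 0.95, 0.0]
ft_force: [-1.7, -0.5, -3.1]
gripper_width: 35.1
clock: 20.75
eef_pos: [573.7, 224.7, 50.5]
tool_rot: [0.005, 0.312, 0.95, 0.002]
ft_force: [0.4, -0.2, -0.1]
gripper_width: 51.9
clock: 21.15
eef_pos: [568.5, 224.2, 154.7]
tool_rot: [0.001, 0.312, 0.95, -0.001]
ft_force: [1.1, 1.5, 0.5]
gripper_width: 52.0
pos [568.5 224.2 154.7] jaw 0.936 q6 0.91 clock 21.15
tool shift mm [ -89.6   66.6 -155.3] share [-0.448  0.333 -0.776] rot deg [ -0.07   0.07 -30.4 ] share [-0.01  0.01 -6.08]
F [1.1 1.5 0.5] w 52.0
```

Now backing up for a verification view.

```bash
python3 -m jog '[0,0,-0.2,0,0,0,-0.1,0.07,-0.2,0,0,0,-0.12,0.09,-0.2,0,0,0,-0.12,0.09,-0.1,0,0,0,-0.1,0.07,0,0,0,0,0,0,0,0,0,-1,0,0,0,0,0,-1,0,0,0,0,0,-1,0,0,0,0,0,-1,0,0,0,0,0,0]'
python3 - <<'E'
from h import *
snap("wrist","w13")
go([680,225,310],1.467)
from ov import *
overlay("w13",row+[(582.4,300,-.11,3),(573.8,220.3,-.11,3)],"w13o")
im=cv2.imread("pics/w13.png")
ys=slice(0,250)
cv2.imwrite("pics/w13c.png",cv2.resize(im[0:250],None,fx=1.5,fy=1.5,interpolation=cv2.INTER_CUBIC))
E
```

```text
clock: 22.15
eef_pos: [686.0, 225.0, 319.7]
tool_rot: [0.015, 0.135, 0.991, 0.004]
ft_force: [-0.9, 0.1, -0.2]
gripper_width: 52.2
pos [686.  225.1 319.8] jaw 1.298 q6 0.5 clock 22.2
tool shift mm [ 6.1 -1.8  9.6] share [ 0.03  -0.009  0.048] rot deg [ 0.59  1.66 -9.68] share [ 0.12  0.33 -1.94]
F [-0.6 -0.3  0.3] w 52.0
```

View pics/w13o.png

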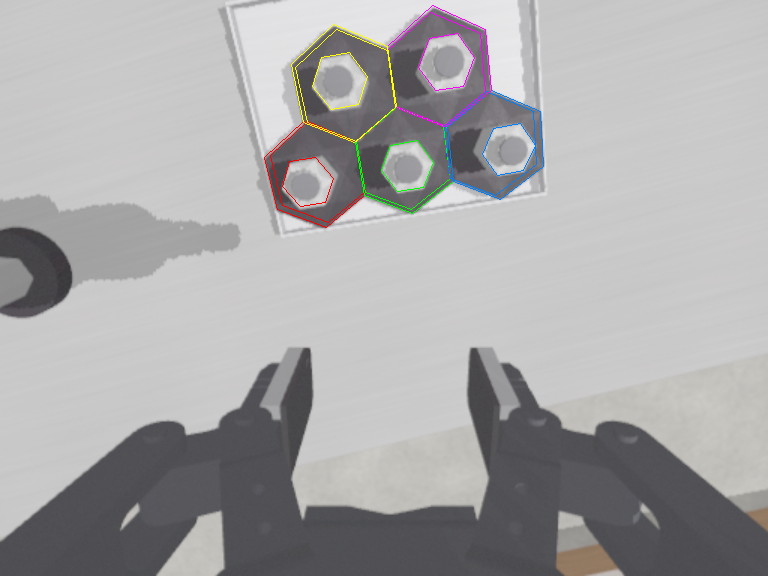

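View pics/w13c.png

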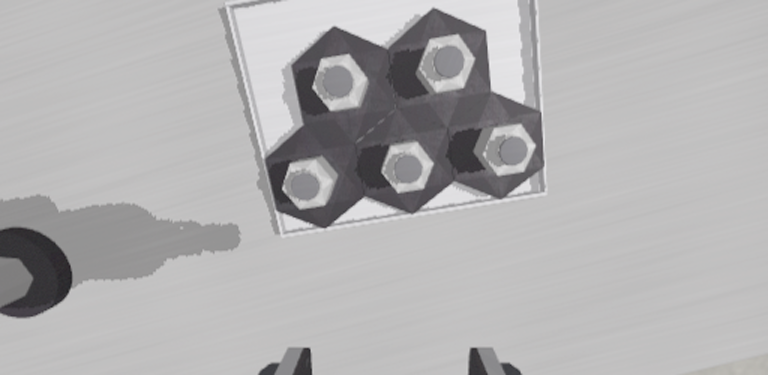

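All five hexes sit together in a honeycomb, with new foot studs at (338,81) and (446,62) and row studs at (303,185), (407,167) and (512,150). I'll check the centre distances.

```bash
python3 - <<'E'
from h import *
c=pickle.load(open("w13.pkl","rb"))
P={k:ray(c,(u/1.5-.17,v/1.5-.17),81)[:2] for k,(u,v) in dict(n1=(338,81),n2=(446,62),a=(303,185),b=(407,167),d=(512,150)).items()}
for i,j in ["n1 a".split(),"n1 b".split(),"n2 b".split(),"n2 d".split(),"n1 n2".split(),"a b".split(),"b d".split()]: print(i,j,np.linalg.norm(P[i]-P[j]).round(1))
s=snap("scene","s14",(80,80,400,320),2.4)
E
```

```text
n1 a 79.4
n1 b 78.5
n2 b 77.6
n2 d 79.8
n1 n2 78.1
a b 80.8
b d 80.0
```

View pics/s14.png

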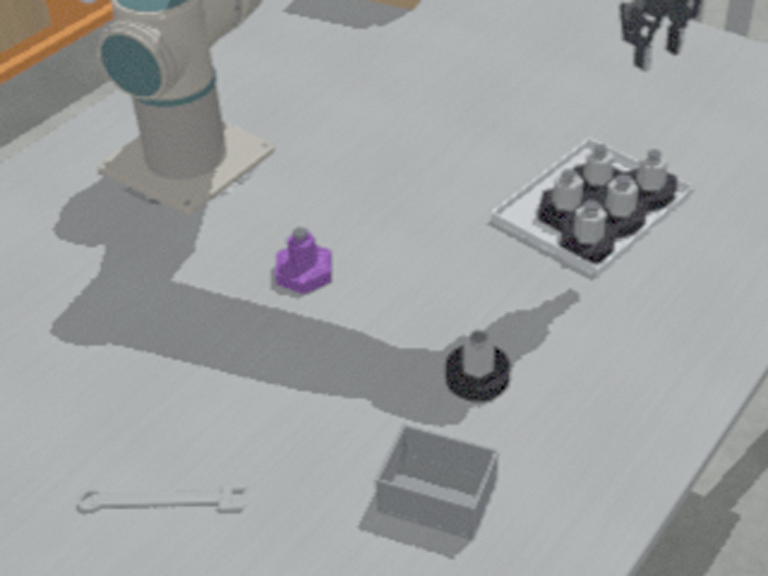

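```bash
python3 -c "
from workcell import manip
print(manip.job_done()); print(manip.sense()['clock'])"
```

```text
the job is handed in; nothing more can be done
None
the job is handed in; nothing more can be done
```

Both black hexagonal feet are in the tray and I handed the job in at about 22 s. I gripped each by its collar, lowered it in front of its gap and slid it against the row. I released each one only once it was on the floor.

- **Spacing:** the last wrist picture gave 77.6 to 80.8 mm between all neighbouring centres, against the 84 mm limit. Several readings fall below the 80 mm the parts physically allow, so allow about 2 mm of measuring error.
- **Row and alignment:** the drawn outlines match the picture to about 1 to 2 px. The row shows no movement and the flats are parallel to the pattern.
- **Upright and clear:** the last scene picture shows all five feet standing upright. The gripper is well away from them.
- **Left alone:** the purple look-alike, round foot, spanner and bin look undisturbed in that picture. I judged this by eye and did not measure them.
- **Disagreement:** the first top-camera estimate of the row was about 6 mm off in y from the wrist camera. I used the wrist camera, and both feet met the row where it predicted.

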